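# Slide the lens carriage home in its notch

## Robot

A 6-joint arm with a two-finger parallel gripper is mounted at the origin on the work surface. World frame = base frame: x ahead of the robot, y to its left, z up, the work surface at z = 0. Lengths are in m, angles in degrees, forces in N, time in s.
With the tool pointing down it reaches from about 0.25 to 0.725 m from the base axis. Payload 9.7 kg.
Tool frame: the origin (TCP) lies midway between the tips of the shut fingers; the grasp point (between the pads) lies bot.hold_point_z behind it (bot.hold_point_z is the distance from the TCP to the grasp point, in m); z points along the fingers, y is the line along which they close (so a half turn about z gives the same grasp; the last joint's range is limited). The gripper opens to 85 mm and grips with 20 to 120 N. Pads are 22 mm wide; open, the fingers measure 114 mm over their backs; the gripper's body (76 mm by 85 mm) begins 54 mm behind the grasp point. The pads swing forward as they close: fully open they stand 13 mm farther back than shut.
Start: joints at [64.687, 4.979, 10.078, 95.1, 0, 90], TCP at [0.235, 0.497, 0.231] pointing down, gripper open.
Joint ranges: [-179.16, 179.16], [-48.56, 103.87], [-65.8, 70.77], [-126.05, 130.52], [-82.76, 87.17], [-180, 180]. Speed limits (degrees/s): [127.2, 127.2, 147.25, 180, 180, 180].

## Interface

Orientations are given as [roll, pitch, yaw] about the fixed x, y, z axes, in that order (R = Rz(yaw) Ry(pitch) Rx(roll)).
In Python, from workcell import bot, camera, camera_model, ticket gives the robot as it stands.
- The arm moves only by the tool send_rows, never from a script. Its argument "targets" is text: rows parted by semicolons, each of 5 numbers parted by spaces: the shift along the tool's x, y, z in mm, then the turn about the tool's z in degrees, then the closure in counts, from 0 (fully open) to 255 (shut). A call has 1 to 20 rows; each row is the pose to reach, as a shift and turn from the pose commanded when the call began, along the tool's axes at that moment; what a row does not reach only later rows make up. A row lasts 1/8 s, in which the tool goes at most 62.5 mm and 10.7 degrees, less where a joint would pass 70% of its speed; a pose out of reach is approached as far as the arm can. A call with a gripper value outside its range is refused whole. The fingers move at their own pace and stop on an object; "newtons" is the grip in N (left out, the last holds). Time passes only in rows, so rows that repeat a pose let the fingers close. It gives the time, the measured TCP pose, the force, the opening and the grip force at its end, in the units of the state.
- bot.get_obs(): the state, without advancing time (a new reading comes with each control period).
- camera(name): name is "scene" or "top"; returns the picture (400x640x3 uint8, blue, green, red); there is no depth.
- camera_model(name): a dict with "K" (3x3 intrinsics, pixels), "pose" (4x4, takes a point from camera to world coordinates). Camera axes: x right, y down, z forward; pixel columns grow to the right and rows downward; lengths in m; the calibration is good to about 2 mm. A picture is of the moment at which its call begins. camera_model takes no time and is no camera call.
- ticket.job_done(): hands the job in; it is judged then, once.
The state is a dict: "time": time; "q": joint angles; "qd": joint speeds; "joint_efforts": joint torques, N m; "ee_pos": TCP position; "tcp_rot": TCP orientation; "wrist_force": force on the tool from outside, world axes, zero at the start; "torque": the same for the moment, N m; "opening": finger opening in m; "grasp_force": force on a finger pad.
Only numpy, scipy, OpenCV 4.12 (cv2) and the standard library are available. Lean on these libraries where they do the work, as an engineer would, in place of code of your own. Each camera call takes 0.05 s, during which the arm holds its last target. There are 200 camera calls.

## Task

On the small optical base plate, push the black board that carries the lens along its two rails towards the white lamp house, with a fingertip against its free end, gently, until you feel it drop into its locating notches, and leave it sitting flat there with nothing touching it. Only push it: do not lift the board, do not touch the lens mount on it, and leave the other things where they stand.

Things in the scene. Friction and masses are not known exactly. Their poses are not given: they have to be found in the camera images.
- rails: Fixed aluminium base plate, 260 x 510 x 12 mm, with two rails along its y. Origin on the table, midway between the rails, at the middle of the notch pattern; z up; +y is the way to push, to the lamp house. Rails: 20 mm wide, centred at x=+-37, y=-200 to 150, tops at z=36 mm. Guide walls outside them: x=47 to 53 mm either side, top z=46 mm. Its place and yaw (up to 0.4 rad) vary.
- notches (a point): Middle of the four notches, at floor level, 30 mm above the rails body's origin; axes as the rails body. Each rail has notches 22 mm long, 6 mm deep, centred 65 mm before and after this point along y. The lamp house's snout begins at y=+169 mm.
- board: Loose black board, 90 (x) by 150 (y) mm, 0.5 to 0.9 kg with its lens, axes as the rails body. Origin at its middle, level with the underside of two cross bars (8 mm high, 14 mm long, at y=-65 and 65 mm). It starts on the rail tops, 35 to 100 mm short of the notches, 2 mm play to each guide. With its origin at the notches point (4 mm play along y) it drops 6 mm and the notch walls stop it.
- free_end (a point): Centre of the board's free end face, the one to push, away from the lamp house: 75 mm behind the board's origin (-y) and 14 mm above it. The face is 90 mm wide and 12 mm high, 44 to 56 mm above the table while sliding and 6 mm lower once dropped. Sliding takes about 1 to 4 N, the stop in the notches is hard.
- lens: Lens mount fixed on top of the board, a black ring 50 mm across and 12 mm thick on a 40 x 26 mm foot. Origin on the board's top, on the board's middle line, 30 mm towards the lamp house from the board's middle; 65 mm tall. Not to be touched.
- cell: Bystander: loose black ring, 48 mm across, 12 mm high, lying on the base plate beside the rails. Origin at its underside.
- post: Bystander: loose upright steel post, 20 mm across, 50 mm tall, on the base plate beside the rails. Origin at its underside.
- jar: Bystander: small loose clear jar, 40 mm across, 45 mm tall, on the base plate beside the rails. Origin at its underside.
- lensbox: Bystander: small loose cardboard box, 50 x 50 x 28 mm, on the base plate beside the rails. Origin at its underside.
- driver: Bystander: loose screwdriver, 160 mm long, lying on the table to the left. Origin on the table under it.
- holder: Bystander: loose dark post holder, foot 52 mm across, 60 mm tall, on the table to the right. Origin at its underside.
- hexkey: Bystander: loose L-shaped hex key, 90 mm long, 6 mm thick, lying on the table to the right. Origin on the table under it.

How it is judged (in metres and radians):
At the end, for the whole second after the job is handed in: The board sits in the notches: its origin within 5.5 mm of the notch centre along the rails and within 5 mm across them, no more than 2 mm above the notch floors, tilted less than 0.02 rad, in line with the rails within 0.06 rad, and at rest (y of board in the frame of rails between -0.0055 and 0.0055 m and x of board in the frame of rails between -0.005 and 0.005 m and z of board in the frame of rails between 0.028 and 0.032 m and angle between board's own z axis and vertical below 0.02 rad and angle between the y axis of board and the y axis of rails, either way round below 0.06 rad and linear speed of board below 0.01 m/s); the robot touches nothing.
It fails at once if the board is lifted more than 6 mm off the rails (z of board in the frame of rails above 0.042 m).
It fails at once if the board is tipped by more than 0.15 rad (angle between board's own z axis and vertical above 0.15 rad).
It fails at once if the lens mount is touched by the robot (over 1 N) (contact force between the arm and lens above 1 N).
It fails at once if the board is pushed with more than 50 N (contact force between the fingers and board above 50 N).
It fails at once if another loose thing is moved by more than 15 mm (distance of any of cell, post, jar, lensbox, driver, holder, hexkey from where it was at the start of the episode above 0.015 m).
It also fails if it takes over 32 s, if anything falls off the work surface, if the arm or the gripper's body presses on something with over 40 N, if the wrist force passes 120 N, or if a joint passes its speed limit or range.

## Working session

There is one attempt and no reset: what is moved stays moved. The work goes in short steps, Python scripts to look and compute and a tool call to move; the robot and the scene stay as the last step left them, time stands still between calls to the robot, and variables do not carry over. Pictures are saved under pics/ and viewed, at most 10 in all, crops included, and the job is handed in when it is done.

Besides the shell and the picture viewer there is one more tool, called after ">>>" as name(argument=value, ...) on one line, values as JSON. send_rows: Moves the arm, as the interface text tells. Its arguments: {"type":"object","properties":{"targets":{"type":"string"},"newtons":{"type":"number"}},"required":["targets"]}

```bash
mkdir -p pics; python3 - <<'E'
from workcell import bot,camera,camera_model
import cv2,numpy as np
for n in("scene","top"):
    cv2.imwrite(f"pics/{n}0.png",camera(n)); m=camera_model(n); print(n,m["K"],np.round(m["pose"],4))
o=bot.get_obs(); print({k:o[k] for k in("time","ee_pos","tcp_rot","wrist_force","opening")},bot.hold_point_z)
E
```

```text
scene [[512.93962375   0.         325.18371716]
 [  0.         512.93962375 201.24473136]
 [  0.           0.           1.        ]] [[ 0.432   0.7546 -0.4938  1.2015]
 [ 0.9019 -0.3588  0.2406 -0.329 ]
 [ 0.0044 -0.5493 -0.8356  1.1684]
 [ 0.      0.      0.      1.    ]]
top [[424.03486848   0.         317.13184402]
 [  0.         424.03486848 195.66498258]
 [  0.           0.           1.        ]] [[ 0.0248 -0.9915  0.1275  0.4024]
 [-0.9995 -0.0273 -0.0179  0.0179]
 [ 0.0212 -0.127  -0.9917  1.2188]
 [ 0.      0.      0.      1.    ]]
{'time': 0.1, 'ee_pos': array([0.23506817, 0.4969977 , 0.23065342]), 'tcp_rot': array([-1.79930043e+02, -1.52404117e-03,  1.54687912e+02]), 'wrist_force': array([-0.14286046,  0.80085255, -0.02213427]), 'opening': 0.08559477271698183} 0.0187
```

View pics/scene0.png

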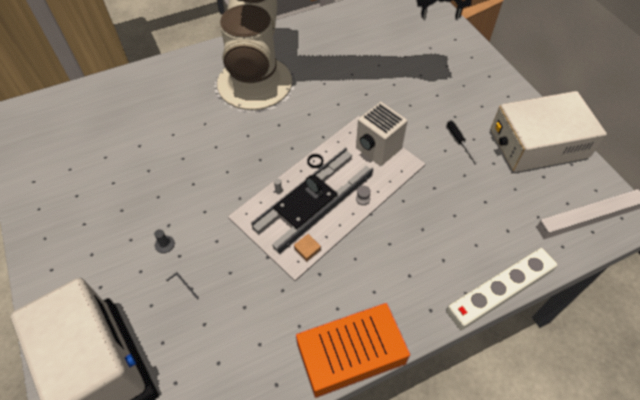

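View pics/top0.png

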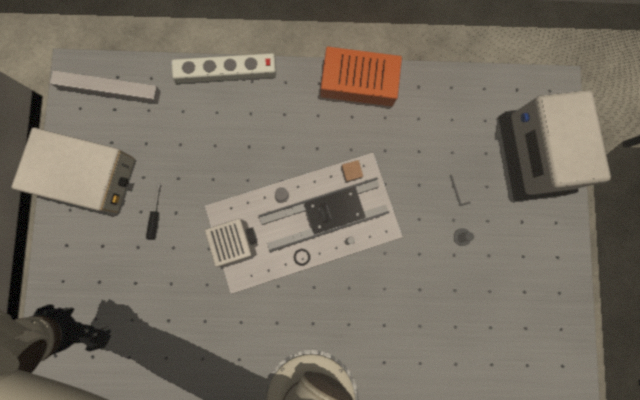

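The top view shows the plate with corners near (206,205), (375,153), (401,237) and (231,292). The board is at about (335,211) with its free end at about (363,205), and the lamp house is to the left at (230,242). The box (352,171) and post (350,240) stand on either side of the rails.

```bash
cat > h.py <<'E'
from workcell import bot,camera,camera_model
import cv2,numpy as np
def cast(n,px,z):
    m=camera_model(n);P=np.array(m["pose"]);px=np.atleast_2d(np.array(px,float))
    d=(P[:3,:3]@np.linalg.inv(m["K"])@np.c_[px,np.ones(len(px))].T).T
    return P[:3,3]+d*((z-P[2,3])/d[:,2])[:,None]
def proj(n,X):
    m=camera_model(n);P=np.array(m["pose"]);c=(np.atleast_2d(X)-P[:3,3])@P[:3,:3]; u=c@np.array(m["K"]).T
    return u[:,:2]/u[:,2:]
E
python3 - <<'E'
from h import *
im=cv2.imread("pics/top0.png");sc=cv2.imread("pics/scene0.png")
b,g,r=[im[...,i].astype(int) for i in range(3)]
print(im[255,330],im[270,340-60],im[160,300],im[190,290],im[200,345],im[195,360])
roi=np.zeros(im.shape[:2],np.uint8);roi[145:300,200:410]=1
pl=((r-b>=5)&(r>120)).astype(np.uint8)*roi
cs=max(cv2.findContours(cv2.morphologyEx(pl,cv2.MORPH_CLOSE,np.ones((5,5))),0,2)[0],key=cv2.contourArea)
q=cast("top",cs[:,0],.012)[:,:2]; R=cv2.minAreaRect((q*1000).astype(np.float32)); print("plate",R,cv2.boxPoints(R))
for n,I,box in(("top",im,(300,185,370,240)),("scene",sc,(268,165,345,235))):
    x0,y0,x1,y1=box
    k=np.zeros(I.shape[:2],np.uint8);k[y0:y1,x0:x1]=(I[y0:y1,x0:x1].max(2)<60)
    c=max(cv2.findContours(cv2.morphologyEx(k,cv2.MORPH_OPEN,np.ones((5,5))),0,2)[0],key=cv2.contourArea)
    Rb=cv2.minAreaRect((cast(n,c[:,0],.056)[:,:2]*1000).astype(np.float32));print(n,Rb,cv2.boxPoints(Rb))
t=cv2.resize(im[145:300,200:410],None,fx=3.8,fy=3.8,interpolation=2);cv2.imwrite("pics/t1.png",t)
E
```

```text
[149 163 175] [152 166 178] [112 124 128] [145 158 171] [58 64 68] [148 160 172]
plate ((485.1130065917969, 28.307403564453125), (440.77972412109375, 608.50830078125), 1.7264503240585327) [[ 255.65672  325.7836 ]
 [ 273.9897  -282.44846]
 [ 714.5693  -269.1688 ]
 [ 696.2363   339.06326]]Traceback (most recent call last):
  File "<stdin>", line 12, in <module>
ValueError: max() iterable argument is empty
```

```bash
python3 - <<'E'
from h import *
im=cv2.imread("pics/top0.png");sc=cv2.imread("pics/scene0.png")
r=im[...,2].astype(int);b=im[...,0].astype(int)
roi=np.zeros(im.shape[:2],np.uint8);roi[145:300,200:410]=1
pl=((r-b>=20)&(r>140)).astype(np.uint8)*roi
cs=max(cv2.findContours(cv2.morphologyEx(pl,cv2.MORPH_CLOSE,np.ones((5,5))),0,2)[0],key=cv2.contourArea)
q=cast("top",cs[:,0],.012)[:,:2]; R=cv2.minAreaRect((q*1000).astype(np.float32)); print("plate",R,cv2.boxPoints(R))
for n,I,box in(("top",im,(300,185,370,240)),("scene",sc,(268,165,345,235))):
    x0,y0,x1,y1=box
    k=np.zeros(I.shape[:2],np.uint8);k[y0:y1,x0:x1]=(I[y0:y1,x0:x1].max(2)<85)
    c=max(cv2.findContours(cv2.morphologyEx(k,cv2.MORPH_OPEN,np.ones((5,5))),0,2)[0],key=cv2.contourArea)
    Rb=cv2.minAreaRect((cast(n,c[:,0],.056)[:,:2]*1000).astype(np.float32));print(n,Rb,cv2.boxPoints(Rb))
t=cv2.resize(im[145:300,200:410],None,fx=3.8,fy=3.8,interpolation=2);cv2.imwrite("pics/t1.png",t)
E
```

```text
plate ((480.6410827636719, 42.36004638671875), (262.20159912109375, 531.9363403320312), 19.451417922973633) [[ 268.4536   249.49034]
 [ 445.59235 -252.08533]
 [ 692.82855 -164.77025]
 [ 515.6898   336.80542]]
top ((513.7522583007812, -48.957244873046875), (93.62744903564453, 148.69656372070312), 19.425453186035156) [[ 444.87665     5.589446]
 [ 494.33014  -134.64256 ]
 [ 582.62787  -103.50394 ]
 [ 533.1744     36.728073]]
scene ((528.8416137695312, -52.24208068847656), (115.1934585571289, 160.75709533691406), 20.71054458618164) [[ 446.5412      2.573412]
 [ 503.39252  -147.7954  ]
 [ 611.142    -107.05757 ]
 [ 554.2907     43.311234]]
```

View pics/t1.png

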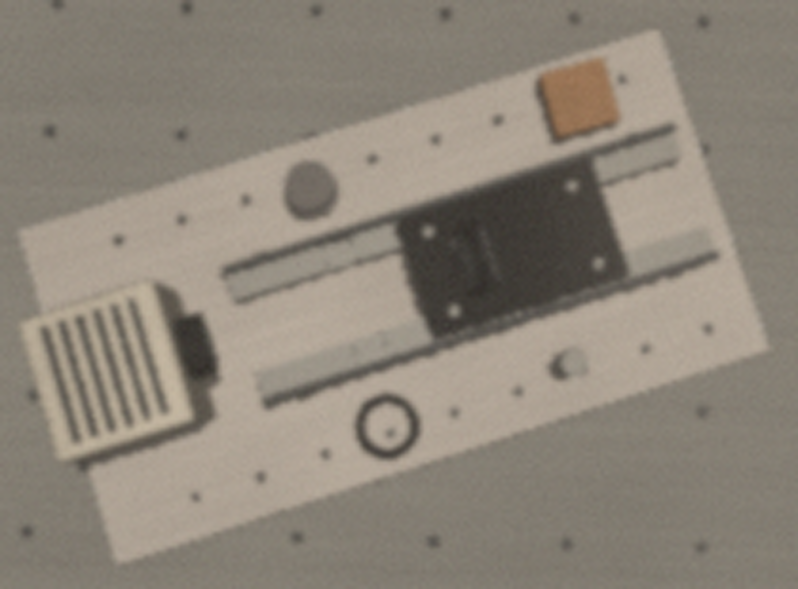

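The crop shows the board clean on the rails, with its free end to the right and clear space behind it. I take yaw 19.4° and free end (538, -119) mm. I'll move over at height with the fingers shut.

>>> send_rows(targets="-11 -9 0 1 255;-34 -28 0 3 255;-68 -55 0 6 255;-108 -87 0 9 255;-148 -119 0 12 255;-188 -152 0 15 255;-228 -184 0 18 255;-268 -216 0 21 255;-307 -248 0 25 255;-347 -280 0 29 255;-387 -312 0 33 255;-427 -344 0 37 255;-467 -377 0 41 255;-501 -404 0 43 255;-530 -427 0 45 255;-552 -445 0 45.3 255;-569 -459 0 45.3 255;-569 -459 0 45.3 255")

```text
time: 2.35
ee_pos: [0.5528, -0.1626, 0.2307]
tcp_rot: [-179.9, -0.0, 109.2]
wrist_force: [-0.3, 1.0, -0.5]
opening: 0.0001
grasp_force: 0.0
```

```bash
python3 - <<'E'
from h import *
px=lambda *a:np.array(a)/3.8+[200,145]
C=cast("top",px((678,150),(713,240),(228,287),(262,390)),.036)*1000
u=np.array([-.3327,.943]);fe=np.array([538.5,-119.1])
print(np.round(C),np.round((C[:,:2]-fe)@u), "y rel free end; -200 x2, +150 x2")
cv2.imwrite("pics/s1.png",camera("scene")[120:300,200:460].repeat(3,0).repeat(3,1))
o=bot.get_obs();print(o["time"],o["ee_pos"],o["tcp_rot"],o["wrist_force"],o["opening"])
E
```

```text
[[ 591. -176.   36.]
 [ 525. -203.   36.]
 [ 480.  154.   36.]
 [ 406.  126.   36.]] [-71. -74. 277. 275.] y rel free end; -200 x2, +150 x2
2.4 [ 0.55265136 -0.16173939  0.23094247] [-1.79956696e+02 -3.28448153e-02  1.09282382e+02] [-0.21548448 -0.00335655 -0.42067857] 0.000243886882080621
```

View pics/s1.png

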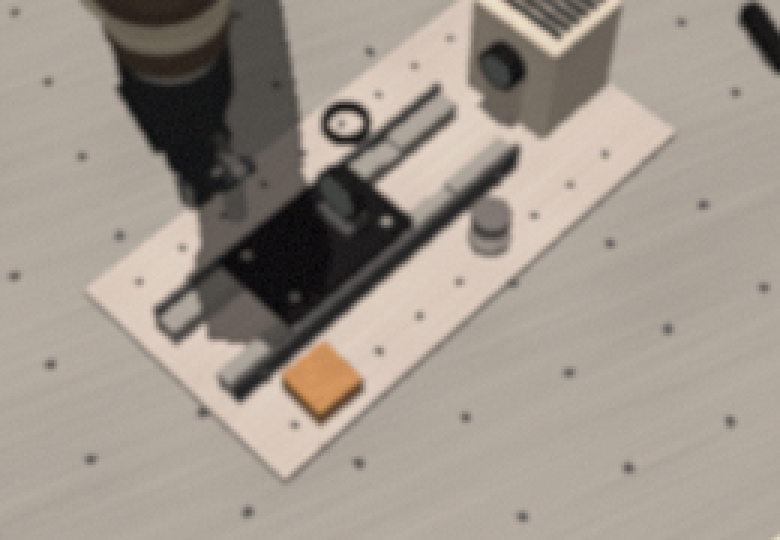

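The view shows the arm hovering behind the free end, with the drop expected after about 51 mm of travel. Descending now, then creeping forward.

>>> send_rows(targets="0 0 10 0 255;0 0 35 0 255;0 0 65 0 255;0 0 95 0 255;0 0 125 0 255;0 0 150 0 255;0 0 170 0 255;0 0 181 0 255;0 0 187 0 255;0 0 188 0 255;3 0 188 0 255;8 0 188 0 255;13 0 188 0 255;18 0 188 0 255;21 0 188 0 255;22 0 188 0 255")

```text
time: 4.4
ee_pos: [0.546, -0.1401, 0.0434]
tcp_rot: [180.0, 0.0, 109.4]
wrist_force: [-0.8, 0.5, 0.6]
opening: 0.0001
grasp_force: 0.0
```

>>> send_rows(targets="1 0 0 0 255;2 0 0 0 255;4 0 0 0 255;6 0 0 0 255;8 0 0 0 255;10 0 0 0 255;12 0 0 0 255;14 0 0 0 255;16 0 0 0 255;18 0 0 0 255;20 0 0 0 255;22 0 0 0 255")

```text
time: 5.9
ee_pos: [0.5386, -0.1194, 0.0433]
tcp_rot: [-180.0, 0.0, 109.4]
wrist_force: [1.1, -3.6, -2.0]
opening: -0.0002
grasp_force: 2.0
```

>>> send_rows(targets="2 0 0 0 255;4 0 0 0 255;6 0 0 0 255;8 0 0 0 255;10 0 0 0 255;12 0 0 0 255;14 0 0 0 255;16 0 0 0 255;18 0 0 0 255;20 0 0 0 255;22 0 0 0 255;24 0 0 0 255;26 0 0 0 255;28 0 0 0 255;29 0 0 0 255")

```text
time: 7.78
ee_pos: [0.529, -0.092, 0.0433]
tcp_rot: [-180.0, -0.0, 109.4]
wrist_force: [0.9, -4.5, -1.2]
opening: 0.0002
grasp_force: 2.0
```

```bash
python3 - <<'E'
from h import *
cv2.imwrite("pics/s2.png",cv2.resize(camera("scene")[140:250,230:400],None,fx=4.5,fy=4.5,interpolation=2))
o=bot.get_obs();print(o["time"],o["ee_pos"],o["wrist_force"])
E
```

```text
7.825 [ 0.52893022 -0.0919388   0.04325803] [ 0.07024989 -2.55778525 -0.80128536]
```

View pics/s2.png

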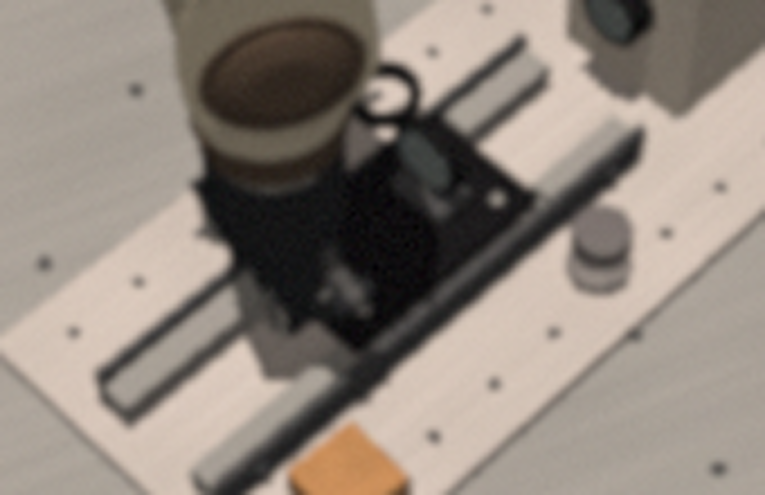

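The fingertip is behind the board, which has slid about 40 mm; the lens and other items are clear. Creeping from here.

>>> send_rows(targets="1 0 0 0 255;2 0 0 0 255;3 0 0 0 255;4 0 0 0 255;5 0 0 0 255;6 0 0 0 255")

```text
time: 8.57
ee_pos: [0.527, -0.0864, 0.0433]
tcp_rot: [-180.0, 0.0, 109.4]
wrist_force: [1.0, -3.8, -2.1]
opening: 0.0002
grasp_force: 2.0
```

>>> send_rows(targets="0.8 0 0 0 255;1.6 0 0 0 255;2.4 0 0 0 255")

```text
time: 8.95
ee_pos: [0.5262, -0.0841, 0.0433]
tcp_rot: [-180.0, -0.0, 109.4]
wrist_force: [0.9, -3.5, -1.7]
opening: 0.0001
grasp_force: 1.5
```

>>> send_rows(targets="0.7 0 0 0 255;1.4 0 0 0 255")

```text
time: 9.2
ee_pos: [0.5258, -0.083, 0.0433]
tcp_rot: [180.0, 0.0, 109.4]
wrist_force: [2.0, -4.3, -0.9]
opening: -0.0001
grasp_force: 2.0
```

>>> send_rows(targets="0.7 0 0 0 255;1.4 0 0 0 255")

```text
time: 9.45
ee_pos: [0.5254, -0.0816, 0.0433]
tcp_rot: [180.0, 0.0, 109.4]
wrist_force: [1.3, -3.8, -1.4]
opening: 0.0
grasp_force: 2.0
```

>>> send_rows(targets="0.7 0 0 0 255;1.4 0 0 0 255")

```text
time: 9.7
ee_pos: [0.5248, -0.0803, 0.0433]
tcp_rot: [180.0, 0.0, 109.4]
wrist_force: [0.8, -3.9, -0.8]
opening: 0.0003
grasp_force: 2.1
```

>>> send_rows(targets="0.7 0 0 0 255;1.4 0 0 0 255")

```text
time: 9.95
ee_pos: [0.5244, -0.0789, 0.0433]
tcp_rot: [180.0, 0.0, 109.4]
wrist_force: [2.0, -4.3, -0.4]
opening: 0.0002
grasp_force: 2.1
```

>>> send_rows(targets="0.7 0 0 0 255;1.4 0 0 0 255")

```text
time: 10.2
ee_pos: [0.5239, -0.0776, 0.0433]
tcp_rot: [-180.0, 0.0, 109.4]
wrist_force: [1.4, -3.5, -2.0]
opening: 0.0
grasp_force: 2.1
```

>>> send_rows(targets="0.7 0 0 0 255;1.4 0 0 0 255")

```text
time: 10.45
ee_pos: [0.5235, -0.0764, 0.0433]
tcp_rot: [180.0, 0.0, 109.4]
wrist_force: [2.6, -7.4, -0.9]
opening: -0.0001
grasp_force: 3.6
```

>>> send_rows(targets="0.7 0 0 0 255;1.4 0 0 0 255")

```text
time: 10.7
ee_pos: [0.5235, -0.0762, 0.0434]
tcp_rot: [-180.0, 0.2, 109.3]
wrist_force: [4.2, -14.0, -4.0]
opening: -0.0
grasp_force: 6.8
```

The force has risen to about 15 N with the tip stopped, so this is the notch stop. Backing off and up, then looking.

>>> send_rows(targets="-1 0 0 0 255;-3 0 0 0 255;-8 0 0 0 255;-15 0 0 0 255;-25 0 0 0 255;-35 0 0 0 255;-42 0 -5 0 255;-48 0 -20 0 255;-52 0 -45 0 255;-60 0 -80 0 255;-75 0 -115 0 255;-95 0 -145 0 255;-115 0 -165 0 255;-125 0 -175 0 255;-130 0 -180 0 255;-130 0 -180 0 255")

```text
time: 12.7
ee_pos: [0.5662, -0.1978, 0.2238]
tcp_rot: [180.0, 0.0, 109.4]
wrist_force: [0.5, -0.6, 0.3]
opening: 0.0001
grasp_force: 0.0
```

```bash
python3 - <<'E'
from h import *
s=camera("scene");t=camera("top")
cv2.imwrite("pics/s3.png",np.vstack([cv2.resize(s[145:225,230:400],(640,301),interpolation=2),cv2.resize(t[170:245,255:395],(640,299),interpolation=2)[:299]]))
x0,y0,x1,y1=278,185,372,245
k=np.zeros(t.shape[:2],np.uint8);k[y0:y1,x0:x1]=(t[y0:y1,x0:x1].max(2)<85)
c=max(cv2.findContours(cv2.morphologyEx(k,cv2.MORPH_OPEN,np.ones((5,5))),0,2)[0],key=cv2.contourArea)
R=cv2.minAreaRect((cast("top",c[:,0],.05)[:,:2]*1000).astype(np.float32));print(R)
d=np.array(R[0])-[513.8,-49];print("moved along/across",d@[-.3327,.943],d@[.943,.3327])
o=bot.get_obs();print(o["time"],o["ee_pos"],o["wrist_force"])
E
```

```text
((498.978515625, -22.069129943847656), (104.98162841796875, 204.1757049560547), 18.780607223510742)
moved along/across 30.326918314514142 -5.0167592979430715
12.8 [ 0.56595077 -0.19728262  0.22306846] [0.33618119 0.5578868  0.85728365]
```

View pics/s3.png

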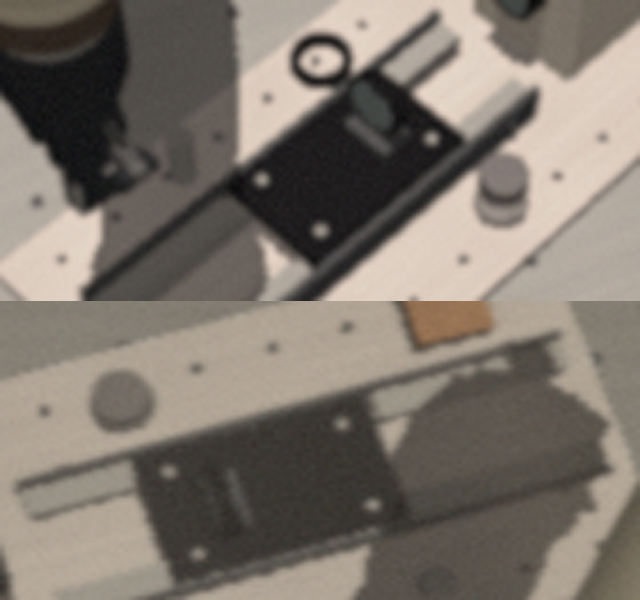

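The board sits straight on the rails near the rail middle and the bystanders look unmoved. The arm's shadow spoiled the mask, so I'll check the drop by triangulating the screws before and after.

```bash
python3 - <<'E'
from h import *
def ref(I,p):
    x,y=np.round(p).astype(int);w=I[y-4:y+5,x-4:x+5].sum(2).astype(float);w=np.clip(w-np.percentile(w,65),0,None)
    g=np.mgrid[-4:5,-4:5];w*=(g[0]**2+g[1]**2<=10);return np.array([x+(w*g[1]).sum()/w.sum(),y+(w*g[0]).sum()/w.sum()])
def M(n):
    m=camera_model(n);P=np.linalg.inv(m["pose"])[:3];return np.array(m["K"])@P
def tri(T,S,tp,sp):
    a=np.array([ref(T,p) for p in tp]).T;b=np.array([ref(S,p) for p in sp]).T
    X=cv2.triangulatePoints(M("top"),M("scene"),a,b);return (X[:3]/X[3]).T*1000
A=tri(cv2.imread("pics/top0.png"),cv2.imread("pics/scene0.png"),[(350.5,193.9),(357.4,214.5),(312.6,205.8)],[(298,219.3),(282,205.3),(328.7,193.7)])
B=tri(camera("top"),camera("scene"),[(329.8,200.9),(336.4,221.2),(291.8,212.6)],[(315,206.1),(299.1,192.8),(344.5,181.7)])
print(A.round(1),B.round(1),(B-A).round(1));D=(B-A).mean(0)
print("along",D[:2]@[-.3327,.943],"across",D[:2]@[.943,.3327],"dz",D[2])
E
```

```text
[[ 560.9  -94.2   54.6]
 [ 504.7 -114.3   55.2]
 [ 524.4    9.8   54.7]] [[540.9 -37.4  48.9]
 [484.8 -56.9  49.3]
 [504.4  66.7  49.3]] [[-20.   56.8  -5.7]
 [-19.9  57.4  -5.9]
 [-19.9  56.9  -5.4]]
along 60.44717295858882 across 0.15736772615285588 dz -5.678610261924459
```

All three screws dropped about 5.7 mm evenly, so the board is flat in the notches.

```bash
python3 -c "
from workcell import ticket
print(ticket.job_done())"
```

```text
the job is handed in; nothing more can be done
None
```

The board is pushed home: it slid about 60 mm and dropped about 5.7 mm evenly into its notches. The arm is clear of everything, and the job is handed in at about 13 s of the 32 s allowed; the hand-in returned no verdict.

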